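# Line up sample jars by height on the bench rail

### The arm

A 7-joint arm with a two-finger parallel gripper is mounted at the origin on the work surface. World frame = base frame: x ahead of the robot, y to its left, z up, the work surface at z = 0. Lengths are in m, angles in rad, forces in N, time in s.
With the tool pointing down it reaches from about 0.4 to 0.85 m from the base axis. Payload 10.4 kg.
Tool frame: the origin (TCP) lies on the front face of the gripper's body, between the roots of the fingers; the fingertips stand 73 mm ahead of it and the grasp point (between the pads) lies 54 mm ahead of it; z points along the fingers, y is the line along which they close (so a half turn about z gives the same grasp; the last joint's range is limited). The gripper opens to 85 mm and grips with 20 to 120 N. Pads are 22 mm wide; open, the fingers measure 114 mm over their backs; the gripper's body (76 mm by 85 mm) begins 54 mm behind the grasp point. The pads swing forward as they close: fully open they stand 13 mm farther back than shut.
Start: joints at [1.314, 0.332, -0.065, 1.46, 0.022, 1.35, -0.088], TCP at [0.145, -0.608, 0.304] pointing down, gripper open.
Joint ranges: [-2.6, 2.6], [-0.5, 2.12], [-1.47, 1.34], [0.16, 2.42], [-1.27, 4.41], [0.06, 2.06], [-2.6, 2.6]. Speed limits (rad/s): [2.22, 2.22, 2.79, 2.79, 3.14, 3.14, 3.14].

### API

Orientations are given as a unit quaternion [x, y, z, w].
In Python, from workcell import manip gives the robot as it stands.
- The arm moves only by the shell command python3 -m jog 'ROWS' [FORCE]. ROWS is JSON, a list of rows, each an object with "grip": the gripper command: -1 is fully open, 1 is shut, values between are in proportion; "slide": the shift along the tool's x, y, z in cm, a list of three; "yaw": the turn about the tool's z in rad. A call has 1 to 8 rows; each row shifts and turns the commanded pose from where the row before left it, along the tool's axes as they then stand; what a row does not reach is not made up. A row lasts 1/10 s, in which the tool goes at most 50 mm and 8.59 degrees, less where a joint would pass 70% of its speed; a pose out of reach is approached as far as the arm can. A call with a gripper value outside its range is refused whole. The fingers move at their own pace and stop on an object; FORCE is the grip in N (left out, the last holds). Time passes only in rows, so rows that do not move let the fingers close. It gives the time, the measured TCP pose, the force, the opening and the grip force at its end, in the units of the state.
- manip.get_obs(): the state, without advancing time (a new reading comes with each control period).
- manip.camera(name): name is "scene" or "top" or "wrist"; returns the picture (400x640x3 uint8, blue, green, red); there is no depth.
- manip.calibration(name): a dict with "vfov" (degrees; the focal length in pixels is half the picture's height over the tangent of half this angle, whatever the lens; pixels are square), "cx", "cy" (the principal point, pixels), "camera_from_world" (4x4, takes a point from world to camera coordinates). Camera axes: x right, y down, z forward; pixel columns grow to the right and rows downward; lengths in m; the calibration is good to about 2 mm. A picture is of the moment at which its call begins: read the wrist's pose just before it. calibration takes no time and is no camera call; for the wrist camera it gives the pose at the moment of the call.
- manip.hand_in(): hands the job in; it is judged then, once.
Trained networks look in the newest picture that a camera, given by its name, has taken for a name from the list of things; names that differ only in an ending like _2 or _b are one class to them, and where a whole thing is asked for, a point or a joint stands for the part that bears it (a point fixed in the world has none). Each returns a list of dicts, best first, with "conf" (0 to 1); they miss things now and then, are a little off and sometimes report something else, mostly with a low value. They report only what shows in the picture. A call takes as long as a camera call. They do not tell look-alikes from the thing itself.
- manip.masks_of(thing, camera): "region" (400x640 bool, what is visible of it) and "centre" ([column, row] in pixels, amid what is visible of it).
The state is a dict: "clock": time; "joint_pos": joint angles; "joint_velocities": joint speeds; "tau": joint torques, N m; "position": TCP position; "ee_rot": TCP orientation; "ft_force": force on the tool from outside, world axes, zero at the start; "torque": the same for the moment, N m; "grip_width": opening from 0.0 (shut) to 1.0 (fully open); "grasp_force": force on a finger pad.
Only numpy, scipy, OpenCV 4.12 (cv2) and the standard library are available. Lean on these libraries where they do the work, as an engineer would, in place of code of your own. Each camera call takes 0.05 s, during which the arm holds its last target. There are 200 camera calls.

### The job

Line up the four blue-capped sample jars by height on the four black discs of the rail, one jar to each disc: the tallest on the disc next to the red end stop, then shorter and shorter, the shortest on the disc next to the white end stop. Stand each jar upright and squarely inside its disc; do not tip any jar over or drop it.

Things in the scene. Friction and masses are not known exactly. Their poses are not given: they have to be found in the camera images.
- jar_105: the tallest of four round screw-top sample jars: white body 36 mm across, blue cap 38 mm across and 16 mm high, 105 mm tall overall, 30 to 80 g, standing upright and loose on the bench. The four differ only in height (45, 65, 85, 105 mm). Origin at the centre of the underside, z up along the jar.
- jar_85: the second tallest of four round screw-top sample jars: white body 36 mm across, blue cap 38 mm across and 16 mm high, 85 mm tall overall, 30 to 80 g, standing upright and loose on the bench. The four differ only in height (45, 65, 85, 105 mm). Origin at the centre of the underside, z up along the jar.
- jar_65: the second shortest of four round screw-top sample jars: white body 36 mm across, blue cap 38 mm across and 16 mm high, 65 mm tall overall, 30 to 80 g, standing upright and loose on the bench. The four differ only in height (45, 65, 85, 105 mm). Origin at the centre of the underside, z up along the jar.
- jar_45: the shortest of four round screw-top sample jars: white body 36 mm across, blue cap 38 mm across and 16 mm high, 45 mm tall overall, 30 to 80 g, standing upright and loose on the bench. The four differ only in height (45, 65, 85, 105 mm). Origin at the centre of the underside, z up along the jar.
- disc_1: black rubber disc, 56 mm across and 3 mm thick, fixed on the rail: the first of the four in the row, counted along the rail from its +y end (the robot's left). Neighbouring discs are 70 to 90 mm apart, centre to centre. Origin at the centre of its underside, 8 mm above the bench; its top is 11 mm above the bench.
- disc_2: black rubber disc, 56 mm across and 3 mm thick, fixed on the rail: the second of the four in the row, counted along the rail from its +y end (the robot's left). Neighbouring discs are 70 to 90 mm apart, centre to centre. Origin at the centre of its underside, 8 mm above the bench; its top is 11 mm above the bench.
- disc_3: black rubber disc, 56 mm across and 3 mm thick, fixed on the rail: the third of the four in the row, counted along the rail from its +y end (the robot's left). Neighbouring discs are 70 to 90 mm apart, centre to centre. Origin at the centre of its underside, 8 mm above the bench; its top is 11 mm above the bench.
- disc_4: black rubber disc, 56 mm across and 3 mm thick, fixed on the rail: the last of the four in the row, counted along the rail from its +y end (the robot's left). Neighbouring discs are 70 to 90 mm apart, centre to centre. Origin at the centre of its underside, 8 mm above the bench; its top is 11 mm above the bench.
- red_stop: red plastic end stop, 16 mm along the rail, 60 mm across it, 30 mm high, fixed on one end of the rail (top 38 mm above the bench); which end varies. A white stop of the same size is on the other end. The end discs' centres lie 60 to 70 mm from the stops' centres. Origin at the centre of its underside.
- rail: flat grey bar fixed on the bench, 400 mm long (its y axis), 70 mm wide (its x axis), 8 mm thick, carrying the row of four discs and the two end stops. Its y axis runs towards the robot's left, turned by at most 0.22 rad. Origin at the centre of its underside, on the bench.
Mind the look-alikes: they are no part of the job. Leave any green or orange look-alike of the jar_105 alone.

How it is judged:
At the end, for the whole second after the job is handed in: Counted from the red stop, the discs carry the 105, 85, 65 and 45 mm jars in that order, each centred within 12 mm of its disc's centre, standing on the disc (underside 7 to 15 mm above the bench), within 0.1 rad of upright, at rest (below 0.02 m/s and 0.2 rad/s) (((y of red_stop in the frame of rail above 0 m and horizontal distance between jar_105 and disc_1 below 0.012 m and horizontal distance between jar_85 and disc_2 below 0.012 m and horizontal distance between jar_65 and disc_3 below 0.012 m and horizontal distance between jar_45 and disc_4 below 0.012 m) or (y of red_stop in the frame of rail below 0 m and horizontal distance between jar_105 and disc_4 below 0.012 m and horizontal distance between jar_85 and disc_3 below 0.012 m and horizontal distance between jar_65 and disc_2 below 0.012 m and horizontal distance between jar_45 and disc_1 below 0.012 m)) and height (world z) of jar_105 between 0.007 and 0.015 m and angle between each of jar_105, jar_85, jar_65, jar_45's own z axis and vertical below 0.1 rad and linear speed of each of jar_105, jar_85, jar_65, jar_45 below 0.02 m/s and angular speed of each of jar_105, jar_85, jar_65, jar_45 below 0.2 rad/s and height (world z) of jar_85 between 0.007 and 0.015 m and height (world z) of jar_65 between 0.007 and 0.015 m and height (world z) of jar_45 between 0.007 and 0.015 m); the robot touches nothing.
It fails at once if a jar is tipped over (more than 0.7 rad from upright) (angle between any of jar_105, jar_85, jar_65, jar_45's own z axis and vertical above 0.7 rad).
It fails at once if a jar is dropped: out of the fingers while its underside is more than 40 mm above the bench ((height (world z) of jar_105 above 0.04 m and contact force between the fingers and jar_105 below 0.02 N) or (height (world z) of jar_85 above 0.04 m and contact force between the fingers and jar_85 below 0.02 N) or (height (world z) of jar_65 above 0.04 m and contact force between the fingers and jar_65 below 0.02 N) or (height (world z) of jar_45 above 0.04 m and contact force between the fingers and jar_45 below 0.02 N)).
It also fails if it takes over 109 s, if anything falls off the work surface, if the arm or the gripper's body presses on something with over 40 N, if the wrist force passes 120 N, or if a joint passes its speed limit or range.

## Working session

There is one attempt and no reset: what is moved stays moved. The work goes in short steps, Python scripts to look and compute and a shell command to move; the robot and the scene stay as the last step left them, time stands still between calls to the robot, and variables do not carry over. Pictures are saved under pics/ and viewed, at most 14 in all, crops included, and the job is handed in when it is done.

```bash
ls; mkdir -p pics; python3 - <<'E'
from workcell import manip
import cv2,numpy as np
for n in("scene","top"):
    cv2.imwrite(f"pics/{n}0.png",manip.camera(n))
    c=manip.calibration(n);print(n,c["vfov"],c["cx"],c["cy"],np.round(c["camera_from_world"],3).tolist(),[k for k in c])
    for t in("jar_105","jar_85","jar_65","jar_45","disc_1","red_stop","rail"):
        print(t,[(round(d["conf"],2),np.round(d["centre"]).tolist(),int(d["region"].sum())) for d in manip.masks_of(t,n)])
o=manip.get_obs();print(o)
E
```

```text
pics
scene 50.780018993026566 318.7365772095709 199.79535487823622 [[-0.812, 0.583, -0.01, 0.413], [0.482, 0.661, -0.575, -0.298], [-0.329, -0.472, -0.818, 1.096], [0.0, 0.0, 0.0, 1.0]] ['vfov', 'cx', 'cy', 'camera_from_world']
jar_105 [(0.94, [342.0, 280.0], 836), (0.79, [386.0, 261.0], 862), (0.75, [279.0, 216.0], 573), (0.73, [250.0, 166.0], 601), (0.64, [433.0, 281.0], 967), (0.61, [433.0, 216.0], 888), (0.59, [208.0, 143.0], 386)]
jar_85 [(0.94, [342.0, 280.0], 836), (0.79, [386.0, 261.0], 862), (0.75, [279.0, 216.0], 573), (0.73, [250.0, 166.0], 601), (0.64, [433.0, 281.0], 967), (0.61, [433.0, 216.0], 888), (0.59, [208.0, 143.0], 386)]
jar_65 [(0.94, [342.0, 280.0], 836), (0.79, [386.0, 261.0], 862), (0.75, [279.0, 216.0], 573), (0.73, [250.0, 166.0], 601), (0.64, [433.0, 281.0], 967), (0.61, [433.0, 216.0], 888), (0.59, [208.0, 143.0], 386)]
jar_45 [(0.94, [342.0, 280.0], 836), (0.79, [386.0, 261.0], 862), (0.75, [279.0, 216.0], 573), (0.73, [250.0, 166.0], 601), (0.64, [433.0, 281.0], 967), (0.61, [433.0, 216.0], 888), (0.59, [208.0, 143.0], 386)]
disc_1 [(0.89, [292.0, 135.
[... 1442 characters left out ...]
,  0.33220525, -0.06471642,  1.46009364,  0.02160648,
        1.34991416, -0.08846398]), 'joint_velocities': array([-6.37057154e-04,  1.42213140e-03, -5.14429644e-04, -1.45715597e-03,
        2.63923916e-03, -3.81486659e-04, -5.76037233e-06]), 'tau': array([ 1.59346296e-04, -6.25198817e+01,  4.90916788e-02, -3.91827250e+01,
        1.64291851e-02,  1.75524365e-03, -2.37631014e-05]), 'position': array([ 0.14483701, -0.60799987,  0.30393732]), 'ee_rot': array([9.93170466e-01, 1.16672291e-01, 1.29850147e-05, 3.56337543e-05]), 'ft_force': array([ 0.66743337,  0.34317425, -0.64640895]), 'torque': array([-0.02195789,  0.0085105 ,  0.01683544]), 'grasp_force': 0.0, 'grip_width': 1.0009621926964973}
```

View both.

View pics/scene0.png

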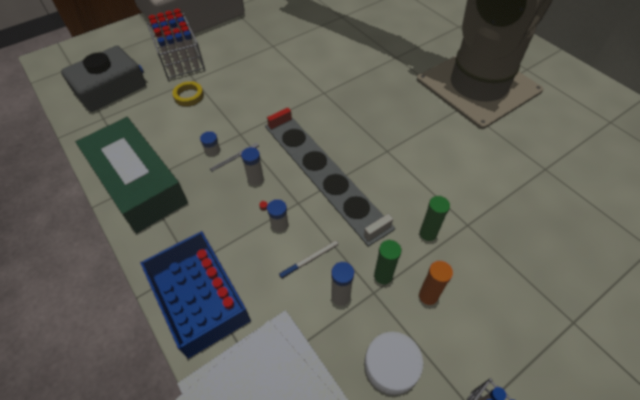

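View pics/top0.png

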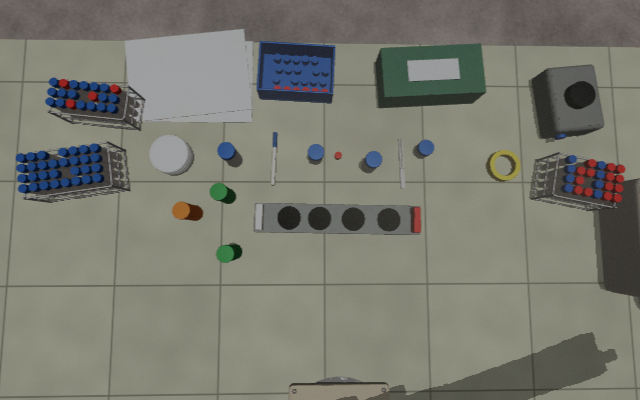

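```bash
cat > h.py <<'E'
from workcell import manip
import cv2,numpy as np
from scipy.optimize import least_squares
def proj(n,P,c=None):
    c=c or manip.calibration(n);P=np.atleast_2d(P)
    q=(np.c_[P,np.ones(len(P))]@np.array(c["camera_from_world"]).T)[:,:3]
    f=200/np.tan(np.radians(c["vfov"])/2)
    return q[:,:2]/q[:,2:]*f+[c["cx"],c["cy"]]
def back(n,uv,z,c=None):
    c=c or manip.calibration(n);f=200/np.tan(np.radians(c["vfov"])/2)
    T=np.array(c["camera_from_world"]);R=T[:3,:3];o=-R.T@T[:3,3]
    d=R.T@np.array([(uv[0]-c["cx"])/f,(uv[1]-c["cy"])/f,1]);return o+d*(z-o[2])/d[2]
def blobs(im,kind,amin=60):
    h=cv2.cvtColor(cv2.GaussianBlur(im,(0,0),.7),cv2.COLOR_BGR2HSV)
    m=cv2.inRange(h,(105,110,40),(130,255,255)) if kind=="blue" else cv2.inRange(h,(0,0,0),(180,255,62))
    k,l,s,c=cv2.connectedComponentsWithStats(m)
    return [(c[i].round(1).tolist(),s[i].tolist()) for i in range(1,k) if s[i][4]>=amin],m
E
python3 - <<'E'
from h import *
A={"top":cv2.imread("pics/top0.png"),"scene":cv2.imread("pics/scene0.png")}
seed={"top":[(226,150),(316,152),(373,160),(426,148)],"scene":[(342,272),(277,209),(251,156),(208,139)]}
pt={n:[min(blobs(A[n],"blue",40)[0],key=lambda b:np.hypot(*np.subtract(b[0],s))) for s in seed[n]] for n in A}
print(pt)
for i in range(4):
    best=[]
    for H in(.105,.085,.065,.045):
        # visible cap centroid ~ between cap-top centre and mid cap
        g=lambda x:np.r_[proj("top",[*x,H-.004])[0]-pt["top"][i][0],proj("scene",[*x,H-.006])[0]-pt["scene"][i][0]]
        r=least_squares(g,[.55,0]);best.append((round(r.cost,1),H,r.x.round(4).tolist()))
    print(i,sorted(best)[:3])
for n in A:
    m=manip.masks_of("disc_1",n) if 0 else None
s=[(292,136),(314,160),(336,184),(357,208)];t=[(389,219),(353,219),(320,218),(289,218)]
for n,sd in(("scene",s),("top",t)):
    b=blobs(A[n],"dark",100)[0]
    for q in sd:
        e=min(b,key=lambda b:np.hypot(*np.subtract(b[0],q)));print(n,e,back(n,e[0],.011).round(4))
E
```

```text
{'top': [([226.0, 150.5], [218, 142, 17, 18, 224]), ([315.5, 151.8], [309, 145, 14, 15, 174]), ([373.2, 159.0], [366, 152, 15, 15, 182]), ([425.6, 147.0], [419, 140, 14, 15, 161])], 'scene': [([342.3, 272.9], [332, 263, 22, 21, 372]), ([276.5, 208.0], [268, 200, 18, 17, 240]), ([250.1, 154.7], [242, 148, 17, 15, 198]), ([208.2, 138.0], [201, 132, 15, 13, 154])]}
0 [(np.float64(0.4), 0.105, [0.6397, 0.2496]), (np.float64(13.9), 0.085, [0.6377, 0.2472]), (np.float64(55.0), 0.065, [0.6357, 0.2447])]
1 [(np.float64(0.3), 0.065, [0.647, 0.0537]), (np.float64(12.2), 0.045, [0.646, 0.0475]), (np.float64(12.4), 0.085, [0.6479, 0.0598])]
2 [(np.float64(0.4), 0.085, [0.6263, -0.0763]), (np.float64(10.7), 0.105, [0.6271, -0.0677]), (np.float64(14.1), 0.065, [0.6255, -0.0849])]
3 [(np.float64(0.5), 0.045, [0.6643, -0.2089]), (np.float64(8.4), 0.065, [0.6639, -0.1979]), (np.float64(37.7), 0.085, [0.6635, -0.187])]
scene ([293.4, 137.5], [282, 129, 24, 18, 355]) [ 0.4944 -0.1199  0.011 ]
scene ([314.1, 160.6], [302, 151, 25, 20, 403]) [ 0.4961 -0.0341  0.011 ]
scene ([335.4, 184.1], [323, 174, 26, 21, 449]) [0.4974 0.0465 0.011 ]
scene ([356.1, 207.2], [343, 196, 27, 23, 504]) [0.4989 0.1192 0.011 ]
top ([388.4, 219.4], [378, 209, 22, 22, 384]) [ 0.4951 -0.1237  0.011 ]
top ([352.7, 218.7], [342, 208, 22, 22, 388]) [ 0.4967 -0.0374  0.011 ]
top ([319.1, 218.1], [308, 207, 23, 23, 403]) [0.4981 0.0433 0.011 ]
top ([288.6, 217.5], [278, 206, 22, 24, 410]) [0.4994 0.1163 0.011 ]
```

```bash
python3 -c "
import cv2
i=cv2.imread('pics/scene0.png')[115:315,185:465];cv2.imwrite('pics/crop0.png',cv2.resize(i,None,fx=2.8,fy=2.8,interpolation=2))"
python3 -m jog '[{"grip":0,"slide":[0,0,0],"yaw":0.117},{"grip":0,"slide":[0,0,0],"yaw":0.117},{"grip":0,"slide":[2.25,-3.9,0],"yaw":0},{"grip":0,"slide":[2.25,-3.9,0],"yaw":0},{"grip":0,"slide":[2.25,-3.9,0],"yaw":0},{"grip":0,"slide":[2.25,-3.9,0],"yaw":0},{"grip":0,"slide":[2.25,-3.9,0],"yaw":0},{"grip":0,"slide":[2.25,-3.9,0],"yaw":0}]' 25
```

```text
clock: 1.6
position: [0.2805, -0.3723, 0.3041]
ee_rot: [1.0, -0.0, 0.0, 0.0]
ft_force: [0.9, 0.2, 0.2]
grip_width: 0.5
grasp_force: 0.0
```

View pics/crop0.png

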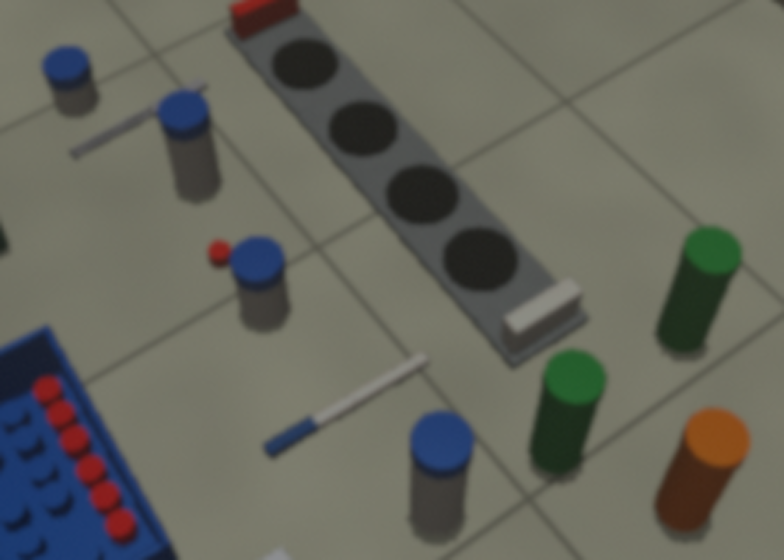

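Crop: blue-capped jars in the scene picture at (208,140) = 45, (250,160) = 85, (277,210) = 65 and (342,275) = 105. The green (434,218), green (388,262) and orange (436,282) ones are the look-alikes. The red stop is at (280,117), next to disc_4.

```bash
python3 -m jog '[{"grip":-0.4,"slide":[2.25,-3.9,0],"yaw":0},{"grip":-0.4,"slide":[2.25,-3.9,0],"yaw":0},{"grip":-0.4,"slide":[2.25,-3.9,0],"yaw":0},{"grip":-0.4,"slide":[2.25,-3.9,0],"yaw":0},{"grip":-0.4,"slide":[2.25,-3.9,0],"yaw":0},{"grip":-0.4,"slide":[2.25,-3.9,0],"yaw":0},{"grip":-0.4,"slide":[2.25,-3.9,0],"yaw":0},{"grip":-0.4,"slide":[2.25,-3.9,0],"yaw":0}]'
python3 -m jog '[{"grip":-0.4,"slide":[2.25,-3.9,0],"yaw":0},{"grip":-0.4,"slide":[2.25,-3.9,0],"yaw":0},{"grip":-0.4,"slide":[2.25,-3.9,0],"yaw":0},{"grip":-0.4,"slide":[2.25,-3.9,0],"yaw":0},{"grip":-0.4,"slide":[2.25,-3.9,0],"yaw":0},{"grip":-0.4,"slide":[2.25,-3.9,0],"yaw":0},{"grip":-0.4,"slide":[2.25,-3.9,0],"yaw":0},{"grip":-0.4,"slide":[0,0,0],"yaw":0}]'
python3 - <<'E'
from h import *
c=manip.calibration("wrist");im=manip.camera("wrist");cv2.imwrite("pics/w1.png",im)
b,_=blobs(im,"blue",150);print(np.round(c["camera_from_world"],3).tolist(),manip.get_obs()["position"])
for e in b: print(e,[back("wrist",e[0],H-.003,c).round(4) for H in(.105,)],)
print(proj("wrist",[.64,.25,.102],c))
E
```

```text
clock: 2.4
position: [0.4605, -0.0604, 0.3043]
ee_rot: [1.0, -0.0, 0.0, 0.0]
ft_force: [0.5, -0.4, -0.3]
grip_width: 0.7
grasp_force: 0.0
clock: 3.2
position: [0.6173, 0.2172, 0.3023]
ee_rot: [1.0, 0.003, -0.001, -0.002]
ft_force: [-0.8, -0.2, 0.5]
grip_width: 0.701
grasp_force: 0.0
[[0.007, -1.0, -0.004, 0.213], [-0.947, -0.008, 0.321, 0.544], [-0.321, 0.001, -0.947, 0.578], [0.0, 0.0, 0.0, 1.0]] [0.6171669  0.21438467 0.30268882]
([383.7, 93.9], [378, 76, 12, 37, 313]) [array([0.6921, 0.168 , 0.102 ])]
([499.4, 145.2], [476, 126, 47, 41, 1523]) [array([0.654, 0.074, 0.102])]
([280.5, 160.7], [258, 138, 46, 46, 1646]) [array([0.6402, 0.2475, 0.102 ])]
([633.3, 174.7], [625, 157, 15, 34, 380]) [array([ 0.6308, -0.0387,  0.102 ])]
[[277.40108536 160.91431286]]
```

View pics/w1.png

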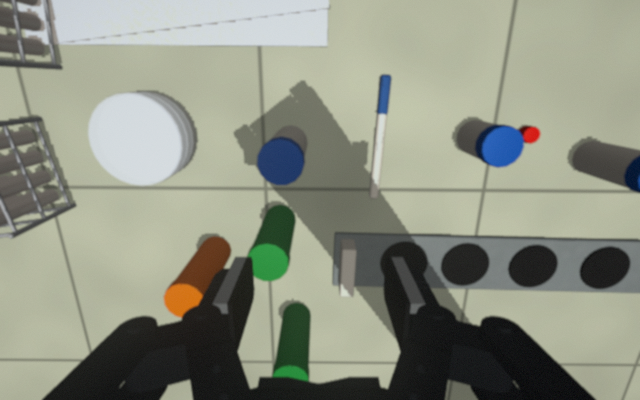

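```bash
python3 -m jog '[{"grip":-0.4,"slide":[2.2,-3.3,0],"yaw":0},{"grip":-0.4,"slide":[0,0,4],"yaw":0},{"grip":-0.4,"slide":[0,0,2],"yaw":0},{"grip":-0.4,"slide":[0,0,0],"yaw":0}]'
python3 - <<'E'
from h import *
im=cv2.imread("pics/w1.png")
c=manip.calibration("wrist");im=manip.camera("wrist");cv2.imwrite("pics/w2.png",im)
o=manip.get_obs();print(o["position"],o["ee_rot"])
for e in blobs(im,"blue",150)[0]: print(e,[back("wrist",e[0],H-.003,c).round(4) for H in(.105,.065)])
for e in blobs(im,"dark",300)[0]:
  if e[1][4]<4000:print(e,back("wrist",e[0],.011,c).round(4))
E
```

```text
clock: 3.65
position: [0.6387, 0.2417, 0.2408]
ee_rot: [1.0, -0.001, -0.002, 0.002]
ft_force: [-0.0, -0.1, 0.9]
grip_width: 0.7
grasp_force: 0.0
[0.63933241 0.242219   0.24322482] [ 9.99998994e-01 -8.21244529e-04 -8.22728759e-04  8.12988832e-04]
([419.8, 120.0], [412, 99, 16, 43, 480]) [array([0.6996, 0.1794, 0.102 ]), array([0.6956, 0.1678, 0.062 ])]
([563.4, 183.9], [533, 160, 61, 50, 2332]) [array([0.6596, 0.0841, 0.102 ]), array([0.648 , 0.0543, 0.062 ])]
([306.1, 212.2], [278, 183, 57, 58, 2569]) [array([0.6407, 0.2483, 0.102 ]), array([0.6255, 0.2497, 0.062 ])]
([541.2, 179.5], [531, 162, 27, 40, 429]) [0.6373 0.0374 0.011 ]
([292.9, 279.1], [268, 248, 44, 70, 1221]) [0.5341 0.2657 0.011 ]
([584.8, 310.0], [557, 288, 56, 45, 1929]) [ 0.4963 -0.0376  0.011 ]
```

```bash
python3 -m jog '[{"grip":-0.4,"slide":[0.1,-0.6,0],"yaw":0},{"grip":-0.4,"slide":[0,0,3],"yaw":0},{"grip":-0.4,"slide":[0,0,3],"yaw":0},{"grip":-0.4,"slide":[0,0,3],"yaw":0},{"grip":-0.4,"slide":[0,0,0],"yaw":0}]'
```

```text
clock: 4.2
position: [0.6395, 0.249, 0.1515]
ee_rot: [1.0, -0.0, -0.002, 0.001]
ft_force: [-0.3, -0.3, -1.1]
grip_width: 0.701
grasp_force: 0.0
```

```bash
python3 -m jog '[{"grip":0.1,"slide":[0,0,0],"yaw":0},{"grip":0.6,"slide":[0,0,0],"yaw":0},{"grip":0.8,"slide":[0,0,0],"yaw":0},{"grip":1,"slide":[0,0,0],"yaw":0},{"grip":1,"slide":[0,0,0],"yaw":0},{"grip":1,"slide":[0,0,0],"yaw":0}]' 25
python3 -c "
from h import *
cv2.imwrite('pics/w3.png',manip.camera('wrist'))"
```

```text
clock: 4.8
position: [0.6416, 0.2505, 0.1568]
ee_rot: [1.0, -0.0, 0.002, -0.001]
ft_force: [0.2, -0.9, 7.5]
grip_width: 0.429
grasp_force: 25.7
```

View pics/w3.png

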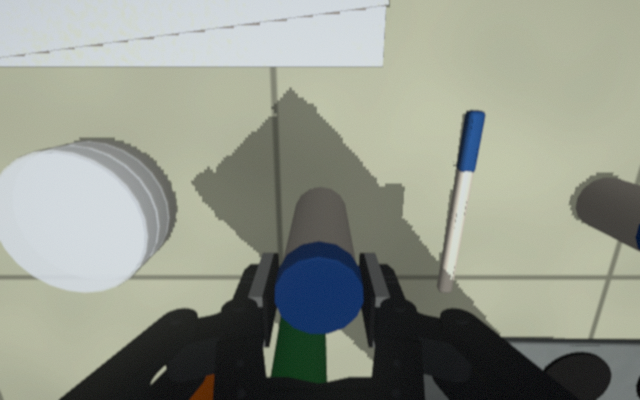

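The 105 jar's cap (318,288) is held between both pads and the jar is upright.

```bash
python3 -m jog '[{"grip":1,"slide":[0,0,-1],"yaw":0},{"grip":1,"slide":[0,0,-2],"yaw":0},{"grip":1,"slide":[0,0,-2.5],"yaw":0},{"grip":1,"slide":[0,0,-2.5],"yaw":0},{"grip":1,"slide":[-0.7,1.9,0],"yaw":0},{"grip":1,"slide":[-1.4,3.6,0],"yaw":0},{"grip":1,"slide":[-1.4,3.6,0],"yaw":0},{"grip":1,"slide":[-1.4,3.6,0],"yaw":0}]' 35
python3 -m jog '[{"grip":1,"slide":[-1.4,3.6,0],"yaw":0},{"grip":1,"slide":[-1.4,3.6,0],"yaw":0},{"grip":1,"slide":[-1.4,3.6,0],"yaw":0},{"grip":1,"slide":[-1.4,3.6,0],"yaw":0},{"grip":1,"slide":[-1.4,3.6,0],"yaw":0},{"grip":1,"slide":[-1.4,3.6,0],"yaw":0},{"grip":1,"slide":[-1.2,2.6,0],"yaw":0},{"grip":1,"slide":[0,0,0],"yaw":0}]'
python3 - <<'E'
from h import *
c=manip.calibration("wrist");im=manip.camera("wrist");cv2.imwrite("pics/w4.png",im)
p=manip.get_obs()["position"];print(p)
for e in blobs(im,"blue",150)[0]: print(e,back("wrist",e[0],p[2]-.157+.103,c).round(4),back("wrist",e[0],.082,c).round(4))
for e in blobs(im,"dark",300)[0]:
  if e[1][4]<4000:print(e,back("wrist",e[0],.011,c).round(4))
E
```

```text
clock: 5.65
position: [0.5909, 0.1218, 0.235]
ee_rot: [1.0, 0.0, 0.001, 0.0]
ft_force: [0.5, -0.2, -0.0]
grip_width: 0.43
grasp_force: 35.2
clock: 6.45
position: [0.4941, -0.1233, 0.2348]
ee_rot: [1.0, -0.003, 0.0, 0.001]
ft_force: [0.3, -0.6, -0.8]
grip_width: 0.433
grasp_force: 35.2
[ 0.49496521 -0.12084401  0.23491494]
([234.8, 11.8], [201, 0, 65, 30, 1435]) [ 0.5983 -0.0981  0.1809] [ 0.6161 -0.0769  0.082 ]
([318.4, 288.0], [274, 242, 90, 91, 6430]) [ 0.4945 -0.1246  0.1809] [ 0.4303 -0.1244  0.082 ]
([45.6, 177.4], [14, 148, 65, 60, 2938]) [0.4992 0.1167 0.011 ]
([128.2, 178.4], [97, 150, 63, 58, 2840]) [0.4978 0.0438 0.011 ]
([220.3, 179.5], [190, 151, 62, 58, 2870]) [ 0.4963 -0.0378  0.011 ]
([315.0, 173.7], [285, 151, 63, 52, 2170]) [ 0.501 -0.122  0.011]
```

View pics/w4.png

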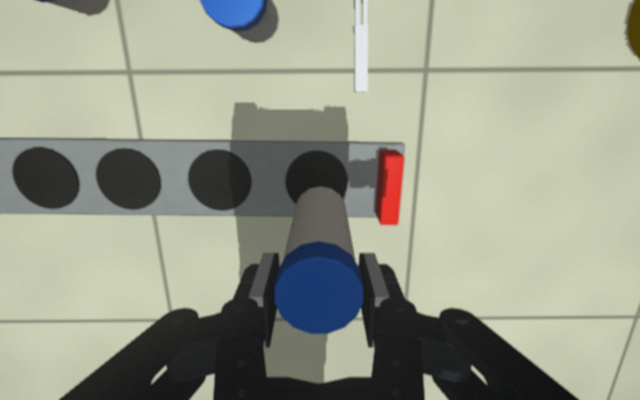

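```bash
python3 -m jog '[{"grip":1,"slide":[0,0,2.5],"yaw":0},{"grip":1,"slide":[0,0,2.5],"yaw":0},{"grip":1,"slide":[0,0,1],"yaw":0},{"grip":1,"slide":[0,0,0.4],"yaw":0},{"grip":1,"slide":[0,0,0.2],"yaw":0},{"grip":1,"slide":[0,0,0],"yaw":0}]'
```

```text
clock: 7.1
position: [0.496, -0.1188, 0.1687]
ee_rot: [1.0, 0.0, 0.001, 0.0]
ft_force: [0.1, -0.5, -0.4]
grip_width: 0.429
grasp_force: 35.2
```

```bash
python3 -m jog '[{"grip":1,"slide":[0,0,0.2],"yaw":0},{"grip":1,"slide":[0,0,0],"yaw":0}]';python3 -m jog '[{"grip":1,"slide":[0,0,0.1],"yaw":0},{"grip":1,"slide":[0,0,0],"yaw":0}]'
```

```text
clock: 7.3
position: [0.4967, -0.1191, 0.1678]
ee_rot: [1.0, -0.0, 0.002, 0.001]
ft_force: [-1.3, 0.8, 9.2]
grip_width: 0.431
grasp_force: 36.1
clock: 7.5
position: [0.4973, -0.1192, 0.1678]
ee_rot: [1.0, -0.0, 0.002, 0.001]
ft_force: [-3.0, 1.1, 17.8]
grip_width: 0.432
grasp_force: 36.8
```

```bash
python3 -m jog '[{"grip":1,"slide":[0,0,-0.2],"yaw":0},{"grip":0.2,"slide":[0,0,0],"yaw":0},{"grip":0,"slide":[0,0,0],"yaw":0},{"grip":-0.2,"slide":[0,0,0],"yaw":0},{"grip":-0.3,"slide":[0,0,0],"yaw":0},{"grip":-0.3,"slide":[0,0,-3],"yaw":0},{"grip":-0.3,"slide":[0,0,-4],"yaw":0},{"grip":-0.3,"slide":[0,0,-4],"yaw":0}]'
python3 - <<'E'
from h import *
c=manip.calibration("wrist");im=manip.camera("wrist");cv2.imwrite("pics/w5.png",im)
print(manip.get_obs()["position"])
for e in blobs(im,"blue",150)[0]: print(e,back("wrist",e[0],.113,c).round(4),back("wrist",e[0],.082,c).round(4))
for e in blobs(im,"dark",300)[0]:
  if e[1][4]<4000:print(e,back("wrist",e[0],.011,c).round(4))
E
```

```text
clock: 8.3
position: [0.495, -0.1188, 0.2779]
ee_rot: [1.0, 0.0, -0.001, -0.0]
ft_force: [0.5, -1.4, 0.1]
grip_width: 0.648
grasp_force: 0.0
[ 0.49744128 -0.11891015  0.28467575]
([85.5, 4.0], [62, 0, 45, 11, 357]) [0.623 0.022 0.113] [0.6291 0.0407 0.082 ]
([256.2, 16.5], [228, 0, 56, 39, 1780]) [ 0.6162 -0.0816  0.113 ] [ 0.6214 -0.0765  0.082 ]
([320.8, 204.2], [296, 179, 51, 51, 2056]) [ 0.4938 -0.1216  0.113 ] [ 0.4829 -0.1218  0.082 ]
([81.6, 166.6], [55, 141, 54, 52, 2162]) [0.498  0.1188 0.011 ]
([155.0, 167.9], [129, 142, 53, 53, 2167]) [0.4967 0.045  0.011 ]
([237.2, 169.5], [210, 143, 55, 54, 2305]) [ 0.4951 -0.0378  0.011 ]
([323.2, 160.9], [294, 144, 57, 44, 945]) [ 0.5039 -0.1246  0.011 ]
```

View pics/w5.png

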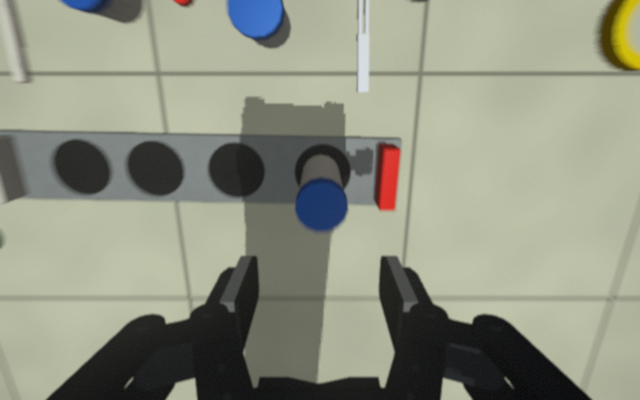

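105 jar stands inside disc_4 (cap at (321,204), body on disc (323,165)). Next is the 85 jar.

```bash
python3 -m jog '[{"grip":-0.4,"slide":[3,-1,0],"yaw":0},{"grip":-0.4,"slide":[3.5,-1.1,0],"yaw":0},{"grip":-0.4,"slide":[3.5,-1.1,0],"yaw":0},{"grip":-0.4,"slide":[3,-1,3],"yaw":0},{"grip":-0.4,"slide":[0,0,3],"yaw":0},{"grip":-0.4,"slide":[0,0,0],"yaw":0}]'
python3 - <<'E'
from h import *
c=manip.calibration("wrist");im=manip.camera("wrist");cv2.imwrite("pics/w6.png",im)
print(manip.get_obs()["position"])
for e in blobs(im,"blue",150)[0]: print(e,back("wrist",e[0],.082,c).round(4),back("wrist",e[0],.062,c).round(4))
E
```

```text
clock: 8.95
position: [0.6238, -0.0766, 0.212]
ee_rot: [1.0, 0.001, -0.004, -0.001]
ft_force: [-1.4, 0.1, -0.3]
grip_width: 0.704
grasp_force: 0.0
[ 0.62441832 -0.07703371  0.21491876]
([20.5, 103.2], [9, 79, 24, 50, 688]) [0.6944 0.0908 0.082 ] [0.6932 0.1076 0.062 ]
([505.4, 144.9], [475, 119, 61, 54, 2574]) [ 0.6712 -0.1869  0.082 ] [ 0.6677 -0.1978  0.062 ]
([123.5, 174.6], [92, 148, 64, 56, 2796]) [0.6529 0.0403 0.082 ] [0.6476 0.052  0.062 ]
([317.8, 215.3], [289, 185, 59, 61, 2807]) [ 0.6267 -0.0771  0.082 ] [ 0.6188 -0.077   0.062 ]
```

```bash
python3 -m jog '[{"grip":-0.4,"slide":[0.2,0,0],"yaw":0},{"grip":-0.4,"slide":[0,0,3],"yaw":0},{"grip":-0.4,"slide":[0,0,3],"yaw":0},{"grip":-0.4,"slide":[0,0,2.1],"yaw":0},{"grip":-0.4,"slide":[0,0,0],"yaw":0}]' 25
python3 -m jog '[{"grip":0.1,"slide":[0,0,0],"yaw":0},{"grip":0.6,"slide":[0,0,0],"yaw":0},{"grip":0.8,"slide":[0,0,0],"yaw":0},{"grip":1,"slide":[0,0,0],"yaw":0},{"grip":1,"slide":[0,0,0],"yaw":0},{"grip":1,"slide":[0,0,0],"yaw":0}]'
```

```text
clock: 9.5
position: [0.6266, -0.0779, 0.1351]
ee_rot: [1.0, -0.001, -0.001, 0.0]
ft_force: [-0.0, -0.2, 0.2]
grip_width: 0.703
grasp_force: 0.0
clock: 10.1
position: [0.6287, -0.0772, 0.1386]
ee_rot: [1.0, -0.0, 0.002, 0.0]
ft_force: [-1.1, 0.1, 8.0]
grip_width: 0.431
grasp_force: 25.2
```

```bash
python3 -m jog '[{"grip":1,"slide":[0,0,-1],"yaw":0},{"grip":1,"slide":[0,0,-2.5],"yaw":0},{"grip":1,"slide":[0,0,-2.5],"yaw":0},{"grip":1,"slide":[-2.5,-0.8,0],"yaw":0},{"grip":1,"slide":[-3.5,-1.1,0],"yaw":0},{"grip":1,"slide":[-3.5,-1.1,0],"yaw":0},{"grip":1,"slide":[-3.5,-0.9,0],"yaw":0},{"grip":1,"slide":[0,0,0],"yaw":0}]' 35
python3 -m jog '[{"grip":1,"slide":[0,0,1.5],"yaw":0},{"grip":1,"slide":[0,0,2],"yaw":0},{"grip":1,"slide":[0,0,0],"yaw":0}]'
```

```text
clock: 10.9
position: [0.494, -0.0368, 0.1964]
ee_rot: [1.0, 0.001, -0.001, 0.001]
ft_force: [0.3, -0.3, -0.3]
grip_width: 0.427
grasp_force: 35.2
clock: 11.2
position: [0.4969, -0.0384, 0.1586]
ee_rot: [1.0, -0.0, -0.002, -0.001]
ft_force: [0.2, 0.8, 0.2]
grip_width: 0.43
grasp_force: 35.2
```

```bash
python3 -m jog '[{"grip":1,"slide":[0,0,0.7],"yaw":0},{"grip":1,"slide":[0,0,0],"yaw":0}]'; python3 -m jog '[{"grip":1,"slide":[0,0,0.2],"yaw":0},{"grip":1,"slide":[0,0,0],"yaw":0}]'
```

```text
clock: 11.4
position: [0.4977, -0.038, 0.1535]
ee_rot: [1.0, -0.0, -0.0, -0.0]
ft_force: [0.6, 0.2, -0.9]
grip_width: 0.434
grasp_force: 35.2
clock: 11.6
position: [0.4977, -0.0381, 0.1521]
ee_rot: [1.0, -0.0, 0.0, 0.0]
ft_force: [-0.5, 0.5, -0.6]
grip_width: 0.431
grasp_force: 35.2
```

```bash
python3 -m jog '[{"grip":1,"slide":[0,0,0.2],"yaw":0},{"grip":1,"slide":[0,0,0],"yaw":0}]'; python3 -m jog '[{"grip":1,"slide":[0,0,0.1],"yaw":0},{"grip":1,"slide":[0,0,0],"yaw":0}]'
```

```text
clock: 11.8
position: [0.4974, -0.0381, 0.1499]
ee_rot: [1.0, -0.0, 0.0, 0.0]
ft_force: [0.6, 0.4, -0.9]
grip_width: 0.433
grasp_force: 35.2
clock: 12.0
position: [0.498, -0.038, 0.1496]
ee_rot: [1.0, -0.0, 0.001, 0.0]
ft_force: [-1.2, 0.1, 5.1]
grip_width: 0.43
grasp_force: 35.8
```

```bash
python3 -m jog '[{"grip":0.2,"slide":[0,0,0],"yaw":0},{"grip":0,"slide":[0,0,0],"yaw":0},{"grip":-0.2,"slide":[0,0,0],"yaw":0},{"grip":-0.3,"slide":[0,0,0],"yaw":0},{"grip":-0.3,"slide":[0,0,-3],"yaw":0},{"grip":-0.3,"slide":[0,0,-4],"yaw":0},{"grip":-0.3,"slide":[0,0,-4],"yaw":0}]'
python3 -m jog '[{"grip":-0.4,"slide":[3,-1.8,0],"yaw":0},{"grip":-0.4,"slide":[4,-2.5,0],"yaw":0},{"grip":-0.4,"slide":[4,-2.5,0],"yaw":0},{"grip":-0.4,"slide":[3.9,-2.3,3],"yaw":0},{"grip":-0.4,"slide":[0,0,3],"yaw":0},{"grip":-0.4,"slide":[0,0,0],"yaw":0}]'
python3 - <<'E'
from h import *
c=manip.calibration("wrist");im=manip.camera("wrist");cv2.imwrite("pics/w7.png",im)
print(manip.get_obs()["position"])
for e in blobs(im,"blue",150)[0]: print(e,back("wrist",e[0],.062,c).round(4))
t=manip.camera("top");cv2.imwrite("pics/top1.png",t)
for e in blobs(t,"blue",100)[0]: print(e,back("top",e[0],.09,).round(4))
E
```

```text
clock: 12.7
position: [0.497, -0.0379, 0.2599]
ee_rot: [1.0, 0.0, -0.001, -0.0]
ft_force: [1.3, -0.4, -0.0]
grip_width: 0.65
grasp_force: 0.0
clock: 13.3
position: [0.6417, 0.0516, 0.1963]
ee_rot: [1.0, 0.001, -0.004, -0.0]
ft_force: [0.3, -0.5, -0.2]
grip_width: 0.7
grasp_force: 0.0
[0.6423478  0.05094074 0.1993362 ]
([182.5, 129.7], [174, 105, 17, 51, 648]) [0.697  0.1308 0.062 ]
([315.4, 208.4], [287, 179, 58, 60, 2729]) [0.6476 0.0524 0.062 ]
([266.9, 70.6], [257, 41, 27, 50, 538]) [0.8274 0.1634 0.09  ]
([84.2, 96.8], [46, 80, 74, 34, 1161]) [0.7618 0.5648 0.09  ]
([425.8, 147.0], [419, 140, 14, 15, 155]) [ 0.6539 -0.1939  0.09  ]
([59.6, 168.3], [16, 144, 88, 49, 2478]) [0.6014 0.6074 0.09  ]
```

View pics/top1.png

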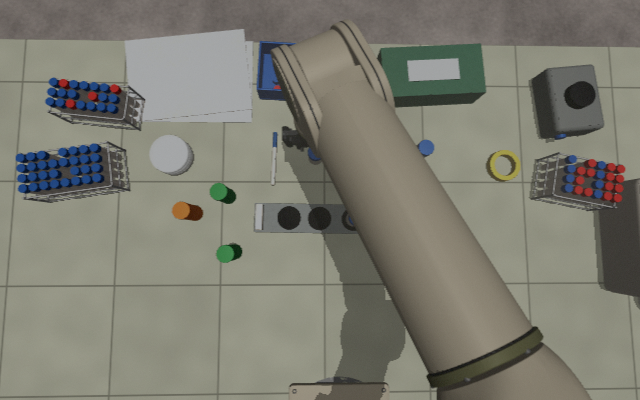

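The arm hides the rail in this view. The 65 jar shows in the wrist picture at (315,208), so I grasp it now.

```bash
python3 -m jog '[{"grip":-0.4,"slide":[0.5,-0.1,0],"yaw":0},{"grip":-0.4,"slide":[0,0,3],"yaw":0},{"grip":-0.4,"slide":[0,0,3],"yaw":0},{"grip":-0.4,"slide":[0,0,2.3],"yaw":0},{"grip":-0.4,"slide":[0,0,0],"yaw":0}]' 25
python3 -m jog '[{"grip":0.1,"slide":[0,0,0],"yaw":0},{"grip":0.6,"slide":[0,0,0],"yaw":0},{"grip":0.8,"slide":[0,0,0],"yaw":0},{"grip":1,"slide":[0,0,0],"yaw":0},{"grip":1,"slide":[0,0,0],"yaw":0},{"grip":1,"slide":[0,0,0],"yaw":0}]'
```

```text
clock: 13.9
position: [0.6476, 0.0508, 0.1171]
ee_rot: [1.0, -0.001, -0.001, 0.001]
ft_force: [-0.5, -1.4, -0.7]
grip_width: 0.696
grasp_force: 0.0
clock: 14.5
position: [0.6496, 0.0521, 0.1209]
ee_rot: [1.0, -0.0, 0.002, 0.0]
ft_force: [-0.1, -0.9, 8.3]
grip_width: 0.429
grasp_force: 25.4
```

```bash
python3 -m jog '[{"grip":1,"slide":[0,0,-1],"yaw":0},{"grip":1,"slide":[0,0,-2.5],"yaw":0},{"grip":1,"slide":[0,0,-2.5],"yaw":0},{"grip":1,"slide":[-3.8,0.2,0],"yaw":0},{"grip":1,"slide":[-3.8,0.2,0],"yaw":0},{"grip":1,"slide":[-3.8,0.2,0],"yaw":0},{"grip":1,"slide":[-3.6,0.2,0],"yaw":0},{"grip":1,"slide":[0,0,0],"yaw":0}]' 35
python3 -m jog '[{"grip":1,"slide":[0,0,1.5],"yaw":0},{"grip":1,"slide":[0,0,2],"yaw":0},{"grip":1,"slide":[0,0,0.6],"yaw":0},{"grip":1,"slide":[0,0,0],"yaw":0}]'
```

```text
clock: 15.3
position: [0.4947, 0.0439, 0.1786]
ee_rot: [1.0, 0.0, -0.001, 0.002]
ft_force: [0.3, -1.2, -0.4]
grip_width: 0.427
grasp_force: 35.2
clock: 15.7
position: [0.4984, 0.0444, 0.1363]
ee_rot: [1.0, 0.0, -0.001, -0.001]
ft_force: [-1.4, -0.0, -0.5]
grip_width: 0.431
grasp_force: 35.2
```

```bash
python3 -m jog '[{"grip":1,"slide":[0,0,0.2],"yaw":0},{"grip":1,"slide":[0,0,0],"yaw":0}]'; python3 -m jog '[{"grip":1,"slide":[0,0,0.2],"yaw":0},{"grip":1,"slide":[0,0,0],"yaw":0}]'
```

```text
clock: 15.9
position: [0.4988, 0.0443, 0.1356]
ee_rot: [1.0, -0.0, 0.0, -0.0]
ft_force: [0.2, 0.6, 0.3]
grip_width: 0.43
grasp_force: 35.2
clock: 16.1
position: [0.4985, 0.044, 0.1334]
ee_rot: [1.0, -0.0, 0.0, 0.0]
ft_force: [-0.7, 0.2, -0.7]
grip_width: 0.428
grasp_force: 35.2
```

```bash
python3 -m jog '[{"grip":1,"slide":[0,0,0.1],"yaw":0},{"grip":1,"slide":[0,0,0],"yaw":0}]'; python3 -m jog '[{"grip":1,"slide":[0,0,0.1],"yaw":0},{"grip":1,"slide":[0,0,0],"yaw":0}]'
```

```text
clock: 16.3
position: [0.4984, 0.044, 0.1323]
ee_rot: [1.0, -0.0, 0.0, 0.0]
ft_force: [-0.9, -0.1, -1.0]
grip_width: 0.431
grasp_force: 35.2
clock: 16.5
position: [0.4988, 0.0442, 0.1319]
ee_rot: [1.0, -0.0, 0.001, 0.0]
ft_force: [-1.8, 0.8, 6.5]
grip_width: 0.434
grasp_force: 35.7
```

```bash
python3 -m jog '[{"grip":0.2,"slide":[0,0,0],"yaw":0},{"grip":0,"slide":[0,0,0],"yaw":0},{"grip":-0.2,"slide":[0,0,0],"yaw":0},{"grip":-0.3,"slide":[0,0,0],"yaw":0},{"grip":-0.3,"slide":[0,0,-3],"yaw":0},{"grip":-0.3,"slide":[0,0,-4],"yaw":0},{"grip":-0.3,"slide":[0,0,-4],"yaw":0}]'
python3 -m jog '[{"grip":-0.4,"slide":[2,3,0],"yaw":0},{"grip":-0.4,"slide":[2,3.2,0],"yaw":0},{"grip":-0.4,"slide":[2,3.2,0],"yaw":0},{"grip":-0.4,"slide":[2,3.2,0],"yaw":0},{"grip":-0.4,"slide":[2,3.2,0],"yaw":0},{"grip":-0.4,"slide":[2,3.2,0],"yaw":0},{"grip":-0.4,"slide":[2,3.2,3],"yaw":0},{"grip":-0.4,"slide":[2,3,3],"yaw":0}]'
python3 - <<'E'
from h import *
c=manip.calibration("wrist");im=manip.camera("wrist");cv2.imwrite("pics/w8.png",im)
print(manip.get_obs()["position"])
for e in blobs(im,"blue",150)[0]: print(e,back("wrist",e[0],.042,c).round(4))
E
```

```text
clock: 17.2
position: [0.4979, 0.0442, 0.2423]
ee_rot: [1.0, 0.0, -0.001, -0.0]
ft_force: [0.4, -1.1, -0.6]
grip_width: 0.653
grasp_force: 0.0
clock: 18.0
position: [0.6593, -0.2099, 0.1809]
ee_rot: [1.0, -0.0, 0.001, 0.001]
ft_force: [-0.5, -0.3, 0.7]
grip_width: 0.697
grasp_force: 0.0
[ 0.65812164 -0.21574604  0.17271112]
([320.3, 204.3], [296, 178, 50, 53, 2084]) [ 0.6675 -0.2124  0.042 ]
```

View pics/w8.png

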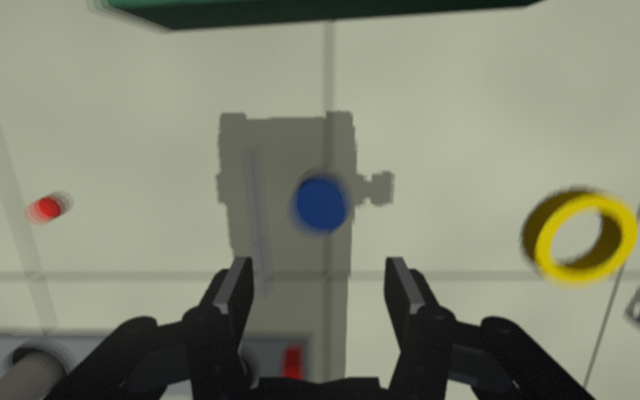

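Wrist: the 45 jar's cap is at (320,204), slightly motion-blurred. A thin pen lies left of it at about (257,220). I let the arm settle and measure once more.

```bash
python3 -m jog '[{"grip":-0.4,"slide":[0,0,0],"yaw":0},{"grip":-0.4,"slide":[0,0,0],"yaw":0}]'
python3 - <<'E'
from h import *
c=manip.calibration("wrist");im=manip.camera("wrist")
print(manip.get_obs()["position"])
for e in blobs(im,"blue",150)[0]: print(e,back("wrist",e[0],.042,c).round(4))
E
```

```text
clock: 18.25
position: [0.6584, -0.2071, 0.1813]
ee_rot: [1.0, 0.0, -0.0, -0.001]
ft_force: [-0.1, 0.8, 0.8]
grip_width: 0.702
grasp_force: 0.0
[ 0.65863573 -0.20661699  0.18225886]
([319.9, 207.1], [292, 178, 57, 59, 2590]) [ 0.6644 -0.209   0.042 ]
```

```bash
python3 -m jog '[{"grip":-0.4,"slide":[0.6,0.2,0],"yaw":0},{"grip":-0.4,"slide":[0,0,3],"yaw":0},{"grip":-0.4,"slide":[0,0,3],"yaw":0},{"grip":-0.4,"slide":[0,0,2.7],"yaw":0},{"grip":-0.4,"slide":[0,0,0],"yaw":0}]' 25
python3 -m jog '[{"grip":0.1,"slide":[0,0,0],"yaw":0},{"grip":0.6,"slide":[0,0,0],"yaw":0},{"grip":0.8,"slide":[0,0,0],"yaw":0},{"grip":1,"slide":[0,0,0],"yaw":0},{"grip":1,"slide":[0,0,0],"yaw":0},{"grip":1,"slide":[0,0,0],"yaw":0}]'
```

```text
clock: 18.8
position: [0.6628, -0.2091, 0.0914]
ee_rot: [1.0, 0.0, -0.002, -0.0]
ft_force: [-0.9, 0.0, -0.2]
grip_width: 0.697
grasp_force: 0.0
clock: 19.4
position: [0.6655, -0.21, 0.0968]
ee_rot: [1.0, -0.0, 0.002, 0.0]
ft_force: [-0.7, 0.8, 7.2]
grip_width: 0.432
grasp_force: 25.5
```

```bash
python3 -m jog '[{"grip":1,"slide":[0,0,-1],"yaw":0},{"grip":1,"slide":[0,0,-2.5],"yaw":0},{"grip":1,"slide":[0,0,-2.5],"yaw":0},{"grip":1,"slide":[0,-3,0],"yaw":0},{"grip":1,"slide":[0,-4,0],"yaw":0},{"grip":1,"slide":[0,-4,0],"yaw":0},{"grip":1,"slide":[0,-4,0],"yaw":0},{"grip":1,"slide":[0,-4,0],"yaw":0}]' 35
python3 -m jog '[{"grip":1,"slide":[0,-4,0],"yaw":0},{"grip":1,"slide":[0,-4,0],"yaw":0},{"grip":1,"slide":[0,-4,0],"yaw":0},{"grip":1,"slide":[-4,-1.8,0],"yaw":0},{"grip":1,"slide":[-4.2,0,0],"yaw":0},{"grip":1,"slide":[-4.2,0,0],"yaw":0},{"grip":1,"slide":[-4.1,0,0],"yaw":0},{"grip":1,"slide":[0,0,0],"yaw":0}]'
```

```text
clock: 20.2
position: [0.6643, -0.0185, 0.1555]
ee_rot: [1.0, -0.0, 0.001, 0.0]
ft_force: [0.6, 0.7, -1.2]
grip_width: 0.43
grasp_force: 35.1
clock: 21.0
position: [0.4946, 0.1183, 0.1542]
ee_rot: [1.0, 0.001, -0.001, 0.002]
ft_force: [0.6, 0.3, 0.2]
grip_width: 0.428
grasp_force: 35.2
```

```bash
python3 -m jog '[{"grip":1,"slide":[0.2,0,1.5],"yaw":0},{"grip":1,"slide":[0,0,2],"yaw":0},{"grip":1,"slide":[0,0,0.6],"yaw":0},{"grip":1,"slide":[0,0,0],"yaw":0}]'; python3 -m jog '[{"grip":1,"slide":[0,0,0.2],"yaw":0},{"grip":1,"slide":[0,0,0],"yaw":0}]'
```

```text
clock: 21.4
position: [0.5015, 0.1181, 0.1122]
ee_rot: [1.0, -0.0, -0.001, -0.0]
ft_force: [-0.2, 0.9, -0.1]
grip_width: 0.429
grasp_force: 35.2
clock: 21.6
position: [0.5019, 0.1183, 0.1116]
ee_rot: [1.0, -0.0, 0.0, -0.0]
ft_force: [-0.4, -0.1, -0.3]
grip_width: 0.431
grasp_force: 35.2
```

```bash
python3 -m jog '[{"grip":1,"slide":[-0.2,0,0.2],"yaw":0},{"grip":1,"slide":[0,0,0],"yaw":0}]'; python3 -m jog '[{"grip":1,"slide":[0,0,0.1],"yaw":0},{"grip":1,"slide":[0,0,0],"yaw":0}]';  python3 -m jog '[{"grip":1,"slide":[0,0,0.1],"yaw":0},{"grip":1,"slide":[0,0,0],"yaw":0}]'
```

```text
clock: 21.8
position: [0.4992, 0.1181, 0.1093]
ee_rot: [1.0, -0.0, 0.0, 0.0]
ft_force: [-0.3, -0.8, -0.8]
grip_width: 0.43
grasp_force: 35.2
clock: 22.0
position: [0.4994, 0.118, 0.1083]
ee_rot: [1.0, -0.0, 0.0, 0.0]
ft_force: [-0.3, -0.6, -0.9]
grip_width: 0.432
grasp_force: 35.2
clock: 22.2
position: [0.4995, 0.1181, 0.1078]
ee_rot: [1.0, -0.0, 0.0, 0.0]
ft_force: [-3.2, -0.6, 7.4]
grip_width: 0.424
grasp_force: 36.0
```

```bash
python3 -m jog '[{"grip":0.2,"slide":[0,0,0],"yaw":0},{"grip":0,"slide":[0,0,0],"yaw":0},{"grip":-0.2,"slide":[0,0,0],"yaw":0},{"grip":-0.3,"slide":[0,0,0],"yaw":0},{"grip":-0.3,"slide":[0,0,-3],"yaw":0},{"grip":-0.3,"slide":[0,0,-4],"yaw":0},{"grip":-0.3,"slide":[0,0,-4],"yaw":0},{"grip":-0.3,"slide":[0,0,-4],"yaw":0}]'
python3 -m jog '[{"grip":-0.3,"slide":[0,2,-4],"yaw":0},{"grip":-0.3,"slide":[0,3.5,-2],"yaw":0},{"grip":-0.3,"slide":[0,4,0],"yaw":0},{"grip":-0.3,"slide":[0,2.5,0],"yaw":0},{"grip":-0.3,"slide":[0,0,0],"yaw":0},{"grip":-0.3,"slide":[0,0,0],"yaw":0}]'
python3 - <<'E'
from h import *
c=manip.calibration("wrist");im=manip.camera("wrist");cv2.imwrite("pics/w9.png",im)
print(manip.get_obs()["position"])
D={.116:(.495,-.123),.096:(.4957,-.0378),.076:(.4973,.0443),.056:(.4988,.1175)}
for e in blobs(im,"blue",300)[0]:
  for H,d in D.items():
    p=back("wrist",e[0],H-.003,c)
    if np.hypot(*(p[:2]-d))<.03: print(e[0],H,p.round(4),(p[:2]-d).round(4))
for e in blobs(im,"dark",300)[0]:
  if e[1][4]<4000:print(e,back("wrist",e[0],.011,c).round(4))
E
```

```text
clock: 23.0
position: [0.499, 0.1182, 0.2588]
ee_rot: [1.0, 0.0, -0.0, -0.0]
ft_force: [1.1, -0.0, -0.2]
grip_width: 0.649
grasp_force: 0.0
clock: 23.6
position: [0.4993, -0.0019, 0.3172]
ee_rot: [1.0, -0.001, -0.0, -0.0]
ft_force: [-0.5, 0.4, 0.3]
grip_width: 0.647
grasp_force: 0.0
[ 0.49924906 -0.0009536   0.31723478]
[198.9, 171.8] 0.056 [0.498 0.117 0.053] [-0.0008 -0.0005]
[268.3, 178.2] 0.076 [0.4967 0.0446 0.073 ] [-0.0006  0.0003]
[356.3, 184.6] 0.096 [ 0.496  -0.0369  0.093 ] [0.0003 0.0009]
[458.6, 192.0] 0.116 [ 0.4952 -0.1208  0.113 ] [0.0002 0.0022]
([41.6, 122.0], [0, 104, 90, 43, 1954]) [0.5429 0.2955 0.011 ]
([218.9, 156.8], [189, 139, 48, 47, 683]) [0.5048 0.1079 0.011 ]
([281.8, 155.9], [252, 139, 51, 47, 844]) [0.5057 0.0378 0.011 ]
([344.8, 156.8], [324, 142, 50, 43, 725]) [ 0.5046 -0.0324  0.011 ]
([419.5, 160.1], [402, 142, 48, 47, 654]) [ 0.5008 -0.1159  0.011 ]
([89.4, 256.8], [74, 241, 41, 34, 378]) [0.3805 0.2787 0.011 ]
```

View pics/w9.png

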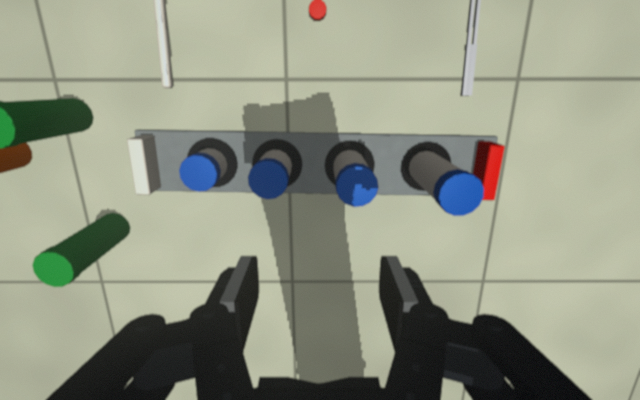

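All four jars stand within about 2 mm of their disc centres. They fall in height from the red stop (cap 459,192) to the white stop (cap 199,172), and the gripper is clear.

```bash
python3 -c "
from workcell import manip
print(manip.hand_in())"
```

```text
the job is handed in; nothing more can be done
None
```

I handed the job in at about 24 s: the 105, 85, 65 and 45 mm jars stand upright on the discs in that order from the red stop, each measured within about 2 mm of its disc's centre; the verdict was not returned.

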